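# Post a used needle guard through a self-closing flap

## Task

Dispose of the teal needle guard that lies on the deck of the yellow waste box: with one finger push the red self-closing flap open and keep it open, and with the other finger push the guard along the deck and over the edge, so that it drops into the box; then take the hand away so that the flap shuts by itself. Open the flap before the guard gets to the edge (do not shove it open with the guard), and only push the guard, never lift it. Leave the ointment bottle, the clamp and the swabs on the table where they are.

Things in the scene. Friction and masses are not known exactly. Their poses are not given: they have to be found in the camera images.
- waste_box: Yellow waste box, fixed, 245 mm long (its x, -120 to +125 mm), 150 mm wide (y), hollow, floor 4 mm thick. Origin: on the table, under the middle of the edge where deck and mouth meet; x points from deck to mouth (away from the robot, within 20 degrees), z up. Grey deck at x -120 to 0 mm, 120 mm above the table, 9 mm curbs at y +-71 mm; mouth at x 0 to 105 mm, y +-58 mm.
- mouth_edge (a point): Middle of the edge where the deck ends and the mouth begins, on the deck's top surface (120 mm above the table). Axes as the box. Beside the mouth, beyond y = +-59 mm, are sloping cheeks and hinge posts, up to 56 mm above the deck.
- hinge_mid (a point): Middle of the flap's hinge bar (8 mm thick, along the box's y), 105 mm beyond the mouth edge and 48 mm above the deck. Open space above it, but fingers cannot pass the bar; a hood 52 mm above the deck stands behind it.
- flap (a joint): Red flap, 112 x 112 x 4 mm. Shut (0 rad) it slopes from the deck's edge up to the hinge bar. Pushed away from the deck or down, its lower edge swings into the box, to 1.12 rad (hanging). A spring shuts it: about 0.7 N at the lower edge to start, 4 N near wide open. A fingertip 5 mm above deck level opens it 0.2 rad at 46 mm, 0.5 at 73 mm, 0.8 at 90 mm past the mouth edge.
- guard_center (a point): Teal needle guard to dispose of: a small solid rod 12 x 34 x 12 mm, loose, about 12 g, lying on the deck. Point at its centre, 6 mm above the deck; its y axis is its long axis, which lies roughly across the box (within 30 degrees); it starts 45 to 80 mm before the mouth edge, within 20 mm of the box's middle line.
- ointment: Bystander: small white bottle, 30 mm wide, 55 mm tall, upright on the table beside the box; origin at its foot.
- clamp: Bystander: blue pinch clamp 12 x 30 x 12 mm on the table beside the box; origin under its middle.
- swabs: Bystander: stack of white swabs 46 x 60 x 28 mm on the table beside the box; origin under its middle.

How it is judged:
By the outcome, as a careful person would: the job done as asked, in the order asked, and still so for the second after the job is handed in, with the robot touching nothing.
It also fails if it takes over 38 s, if anything falls off the work surface, if the arm or the gripper's body presses on something with over 40 N, if the wrist force passes 120 N, or if a joint passes its speed limit or range.

## Robot

A 6-joint arm with a two-finger parallel gripper is mounted at the origin on a cart in front of the work surface, level with it; the furniture and walls round the work are solid. World frame = base frame: x ahead of the robot, y to its left, z up, the work surface at z = 0. Lengths are in m, angles in rad, forces in N, time in s.
With the tool pointing down it reaches from about 0.35 to 0.775 m from the base axis. Payload 7.3 kg.
Tool frame: the origin (TCP) lies at the very end of the fingers, on their centre line; the grasp point (between the pads) lies 19 mm behind it; z points along the fingers, y is the direction in which the jaws open and shut (so a half turn about z gives the same grasp; the last joint's range is limited). The gripper opens to 92 mm and grips with 3 to 60 N. Pads are 19 mm wide; open, the fingers measure 130 mm over their backs; the gripper's body (75 mm by 190 mm) begins 47 mm behind the grasp point.
Start: joints at [-1.344, 0.342, 1.524, -0, 1.275, -0.146], TCP at [0.191, -0.489, 0.227] pointing down, gripper open.
Joint ranges: [-2.53, 2.53], [-0.77, 2.02], [0.04, 2.7], [-1, 4.14], [0.28, 2.66], [-3.11, 3.11]. Speed limits (rad/s): [2.57, 2.57, 3.14, 3.14, 3.14, 3.14].

## Interface

Orientations are given as [roll, pitch, yaw] about the fixed x, y, z axes, in that order (R = Rz(yaw) Ry(pitch) Rx(roll)).
In Python, from cell import robot gives the robot as it stands.
- The arm moves only by the shell command python3 -m pendant 'ROWS' [OPENING] [FORCE]. ROWS is JSON, a list of rows, each a list of 2 entries, a list of its own where there are three numbers: the shift along the tool's x, y, z in mm, then the turn about the tool's z in degrees. In form: [[[x, y, z], turn], ...]. A call has 1 to 10 rows; each row is the pose to reach, as a shift and turn from the pose measured when the call began, along the tool's axes at that moment; what a row does not reach only later rows make up. A row lasts 1/12 s, in which the tool goes at most 41.7 mm and 7.16 degrees, less where a joint would pass 70% of its speed; a pose out of reach is approached as far as the arm can. A call with a gripper value outside its range is refused whole. OPENING is the opening, from 0 (shut) to 1 (fully open), set as the call begins (- or left out, the last holds). The fingers move at their own pace and stop on an object; FORCE is the grip in N (left out, the last holds). Time passes only in rows, so rows that repeat a pose let the fingers close. It gives the time, the measured TCP pose, the force and the opening at its end, in the units of the state.
- robot.observe(): the state, without advancing time (a new reading comes with each control period).
- robot.read_camera(name): name is "side" or "top" or "wrist"; returns the picture (480x640x3 uint8, red, green, blue); there is no depth.
- robot.calibration(name): a dict with "vfov" (degrees; the focal length in pixels is half the picture's height over the tangent of half this angle, whatever the lens; pixels are square), "cx", "cy" (the principal point, pixels), "k1" (the pictures are not rectified: a ray, as slopes to the right and down, at radius r is drawn at 1 + k1 r^2 times it, then the intrinsics apply), "rvec" (rotation vector, rad) and "tvec" (3), from world to camera coordinates, as OpenCV has them. Camera axes: x right, y down, z forward; pixel columns grow to the right and rows downward; lengths in m; the calibration is good to about 2 mm. A picture is of the moment at which its call begins: read the wrist's pose just before it. calibration takes no time and is no camera call; for the wrist camera it gives the pose at the moment of the call.
- robot.hand_in(): hands the job in, once; it reports no verdict.
Trained networks look in the newest picture that a camera, given by its name, has taken for a name from the list of things; names that differ only in an ending like _2 or _b are one class to them, and where a whole thing is asked for, a point or a joint stands for the part that bears it (a point fixed in the world has none). Each returns a list of dicts, best first, with "p" (0 to 1); they miss things now and then, are a little off and sometimes report something else, mostly with a low value. They report only what shows in the picture. A call takes as long as a camera call.
- robot.find_in(camera, query): "xy" ([column, row] as shares, 0 to 1, of the picture: columns of its width, rows of its height, amid what is visible of it).
The state is a dict: "time": time; "qpos": joint angles; "qvel": joint speeds; "joint_efforts": joint torques, N m; "tool_pos": TCP position; "tool_rot": TCP orientation; "contact_force": force on the tool from outside, world axes, zero at the start; "torque": the same for the moment, N m; "opening": finger opening in m.
Only numpy, scipy, OpenCV 4.12 (cv2) and the standard library are available. Lean on these libraries where they do the work, as an engineer would, in place of code of your own. Each camera call takes 0.05 s, during which the arm holds its last target.

## Working session

There is one attempt and no reset: what is moved stays moved. The work goes in short steps, Python scripts to look and compute and a shell command to move; the robot and the scene stay as the last step left them, time stands still between calls to the robot, and variables do not carry over. Pictures are saved under pics/ and viewed, and the job is handed in when it is done.

```bash
ls; mkdir -p pics
cat > h.py <<'E'
import numpy as np, cv2
from cell import robot
def cal(n):
    c=robot.calibration(n); f=240/np.tan(np.radians(c["vfov"])/2)
    R=cv2.Rodrigues(np.array(c["rvec"],float))[0]; return c,f,R,np.array(c["tvec"],float)
def pix2z(n,uv,z,C=None):
    c,f,R,t=C or cal(n); d=np.array([(uv[0]-c["cx"])/f,(uv[1]-c["cy"])/f]); s=d.copy()
    for _ in range(30): s=d/(1+c["k1"]*(s@s))
    r=R.T@np.array([s[0],s[1],1]); o=-R.T@t
    return o+r*(z-o[2])/r[2]
def proj(n,P,C=None):
    c,f,R,t=C or cal(n); p=R@np.array(P)+t; s=p[:2]/p[2]; s=s*(1+c["k1"]*(s@s))
    return s*f+[c["cx"],c["cy"]]
def snap(n,fn):
    im=robot.read_camera(n); cv2.imwrite("pics/"+fn,im[:,:,::-1]); return im
E
python3 - <<'E'
from h import *
s=robot.observe(); print({k:np.round(v,3) for k,v in s.items()})
for n in("side","top"):
    snap(n,n+"0.png")
    c=robot.calibration(n); print(n,c)
    for q in("guard_center","waste_box","flap","ointment","clamp","swabs","mouth_edge","hinge_mid"):
        r=robot.find_in(n,q); print(q,[(round(x["p"],2),np.round(np.array(x["xy"])*[640,480],1)) for x in r[:2]])
print(robot.observe()["time"])
E
```

```text
pics
{'time': np.float64(0.0), 'qpos': array([-1.344,  0.343,  1.525,  0.   ,  1.275, -0.146]), 'qvel': array([-0.001,  0.001,  0.   , -0.   , -0.001, -0.002]), 'joint_efforts': array([-1.0000e-03, -4.3125e+01, -2.4422e+01,  7.2000e-02,  5.6000e-02,
       -0.0000e+00]), 'tool_pos': array([ 0.191, -0.489,  0.226]), 'tool_rot': array([-3.14 , -0.   ,  0.373]), 'contact_force': array([ 0.146, -0.124, -1.381]), 'torque': array([0.037, 0.008, 0.007]), 'opening': np.float64(0.092)}
side {'vfov': 51.46128040542878, 'cx': 325.1230254094634, 'cy': 245.7980082882906, 'k1': -0.08856037178950488, 'rvec': array([ 0.41579247, -2.71366051,  1.26150923]), 'tvec': array([0.55865219, 0.19633055, 0.81858213])}
guard_center [(0.74, array([336.3, 247.5])), (0.49, array([376.6, 218.6]))]
waste_box [(0.81, array([333.7, 247.5]))]
flap [(0.77, array([307.7, 213.8]))]
ointment [(0.71, array([381.7, 314.9]))]
clamp [(0.73, array([378.9, 313.7])), (0.46, array([319.9, 327.2]))]
swabs []
mouth_edge [(0.62, array([337.8, 248.8]))]
hinge_mid [(0.6, array([336.4, 245.4]))]
top {'vfov': 53.83171682261663, 'cx': 315.9748363062298, 'cy': 232.44975509893567, 'k1': -0.11075878787735242, 'rvec': array([ 2.17188985, -2.12558402,  0.11008166]), 'tvec': array([0.03273855, 0.59708828, 0.91611993])}
guard_center []
waste_box [(0.82, array([368. , 240.1]))]
flap [(0.74, array([357.5, 206.1]))]
ointment [(0.58, array([438.5, 239. ])), (0.47, array([309.8, 295.5]))]
clamp []
swabs [(0.97, array([440.2, 239.4])), (0.55, array([313.4, 298.6]))]
mouth_edge [(0.86, array([365.1, 237.5]))]
hinge_mid [(0.68, array([364.7, 237.8]))]
0.9
```

View pics/side0.png

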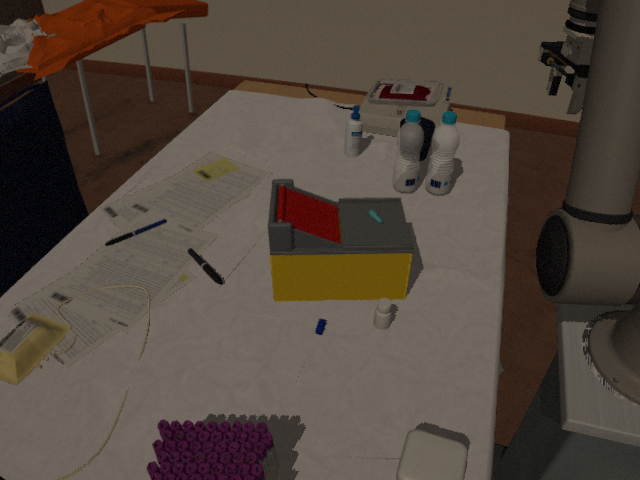

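View pics/top0.png

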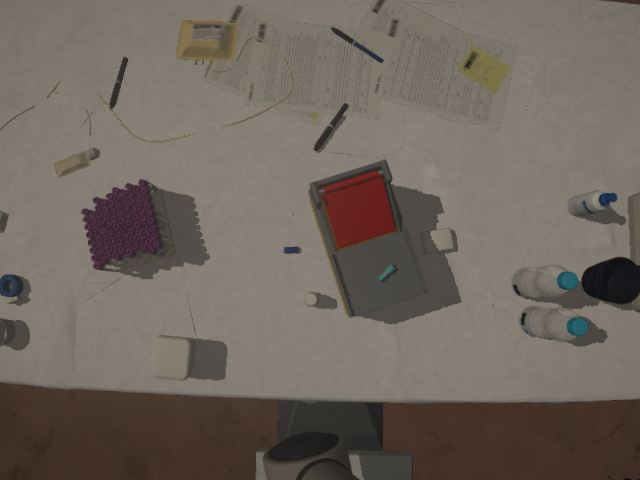

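The side view shows the box with the guard at about (376,216), and the ointment at (383,314) and clamp at (320,326). The top view shows the guard at about (388,272), the flap's lower edge at about (337,249)–(396,233), and the swabs at (440,240). I'll zoom in next.

Run:
```python
import cv2
a=cv2.imread("pics/top0.png")[150:330,290:470]; cv2.imwrite("pics/topz.png",cv2.resize(a,None,fx=3.3,fy=3.3,interpolation=cv2.INTER_CUBIC))
a=cv2.imread("pics/side0.png")[170:310,260:420]; cv2.imwrite("pics/sidez.png",cv2.resize(a,None,fx=4,fy=4,interpolation=cv2.INTER_CUBIC))
```

```text
(no output)
```

View pics/topz.png

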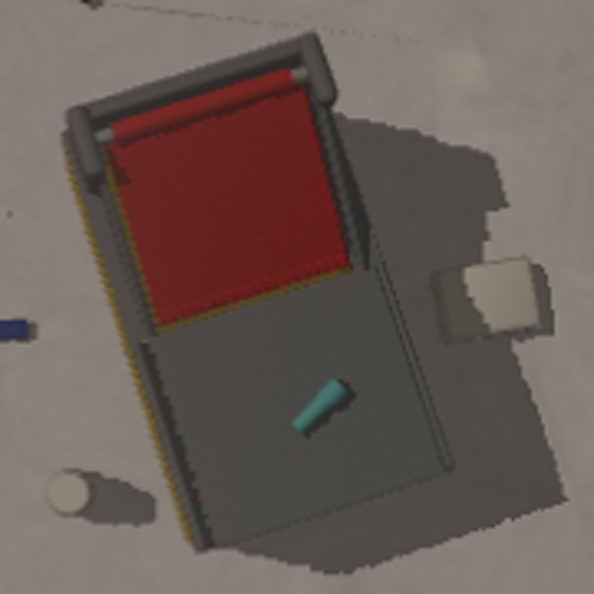

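View pics/sidez.png

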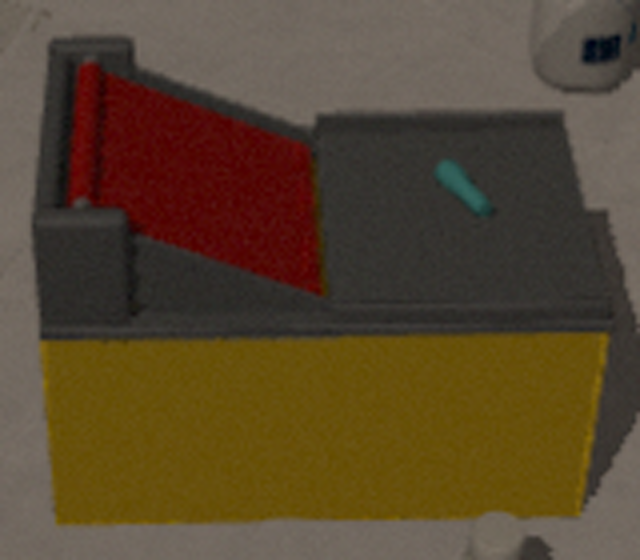

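Run:
```python
from h import *
T=lambda x,y:(290+x/3.3-.35,150+y/3.3-.35); S=lambda x,y:(260+x/4-.35,170+y/4-.35)
C={n:cal(n) for n in("top","side")}
# point in box frame
obs=[("top",T(200,552),(-.120,.075,.129)),("top",T(452,470),(-.120,-.075,.129)),
("top",T(157,330),(0,.056,.12)),("top",T(352,269),(0,-.056,.12)),
("side",S(328,297),(0,.056,.12)),("side",S(57,523),(.125,.075,0)),("side",S(582,516),(-.12,.075,0)),("side",S(563,112),(-.12,-.075,.129))]
from scipy.optimize import least_squares
def W(q,p): c,s=np.cos(q[2]),np.sin(q[2]); return np.array([q[0]+c*p[0]-s*p[1],q[1]+s*p[0]+c*p[1],p[2]])
f=lambda q:np.concatenate([proj(n,W(q,p),C[n])-uv for n,uv,p in obs])
r=least_squares(f,[.55,-.1,.2],x_scale=[.1,.1,.1],loss='soft_l1'); q=r.x; print(q,np.degrees(q[2])); print(np.round(f(q).reshape(-1,2),1))
np.save("box.npy",q)
def inv(P): c,s=np.cos(q[2]),np.sin(q[2]); d=P[:2]-q[:2]; return np.round(1000*np.array([c*d[0]+s*d[1],-s*d[0]+c*d[1]]),1)
for n,pts in(("top",[T(299,427),T(341,385),T(320,407)]),("side",[S(447,168),S(487,210),S(466,188)])):
    for uv in pts: print(n,inv(pix2z(n,uv,.126,C[n])))
print(inv(robot.observe()["tool_pos"]))
```

```text
[ 0.57232793 -0.05077725  0.32463314] 18.60010899109467
[[-1.7 -0.3]
 [ 1.3 -0.8]
 [ 1.   0.4]
 [-0.   0.7]
 [ 0.4  0.3]
 [-0.5  0.6]
 [-0.4  0.6]
 [ 0.4 -1.2]]
top [-73.3  -0.1]
top [-58.4 -29.3]
top [-66.3 -14.5]
side [-58.9 -30.3]
side [-74.   2.]
side [-66.2 -14.7]
[-500.9 -293.7]
```

```bash
cat >> h.py <<'E'
q=np.load("box.npy")
def b2w(x,y): c,s=np.cos(q[2]),np.sin(q[2]); return q[:2]+np.array([c*x-s*y,s*x+c*y])/1000
def w2b(P): c,s=np.cos(q[2]),np.sin(q[2]); d=np.array(P[:2])-q[:2]; return np.round(1000*np.array([c*d[0]+s*d[1],-s*d[0]+c*d[1]]),1)
from scipy.spatial.transform import Rotation as Ro
def togo(x,y,z):
    s=robot.observe(); R=Ro.from_euler("xyz",s["tool_rot"]).as_matrix()
    d=R.T@(np.array([*b2w(x,y),z/1000])-s["tool_pos"])*1000
    a=np.degrees(np.arctan2(R[1,1],R[0,1])-q[2]); a=(a+180)%360-180
    print("t",round(s["time"],2),"box xy",w2b(s["tool_pos"]),"z",np.round(s["tool_pos"][2]*1000,1),"shift",np.round(d,1),"turn",round(a,1),"F",np.round(s["contact_force"],1),"open",np.round(s["opening"],4),"tz",np.round(R[:,2],3),"q",np.round(s["qpos"],2))
E
python3 - <<'E'
from h import *
print(b2w(-38,-14.5)); togo(-38,-14.5,260)
for uv in[(577,327),(567,282),(628,265)]: print([np.round(pix2z("top",uv,z),3) for z in(.15,.2)])
for uv in[(449,117),(413,116)]: print([np.round(pix2z("side",uv,z),3) for z in(.15,.2,.25)])
E
```

```text
[ 0.54093769 -0.0766404 ]
t 0.9 box xy [-500.9 -293.7] z 226.8 shift [ 475.8 -256.6  -33.3] turn -87.2 F [-0.7 -0.4 -0.8] open 0.0917 tz [ 0. -0. -1.] q [-1.34  0.34  1.52  0.    1.28 -0.15]
[array([ 0.422, -0.427,  0.15 ]), array([ 0.425, -0.4  ,  0.2  ])]
[array([ 0.502, -0.41 ,  0.15 ]), array([ 0.501, -0.384,  0.2  ])]
[array([ 0.534, -0.531,  0.15 ]), array([ 0.531, -0.498,  0.2  ])]
[array([ 0.429, -0.499,  0.15 ]), array([ 0.426, -0.39 ,  0.2  ]), array([ 0.422, -0.281,  0.25 ])]
[array([ 0.513, -0.475,  0.15 ]), array([ 0.501, -0.369,  0.2  ]), array([ 0.49 , -0.262,  0.25 ])]
```

```bash
python3 -m pendant '[[[0,0,-20],0],[[0,0,-50],-3],[[20,-11,-75],-8],[[50,-27,-80],-14],[[85,-46,-80],-20],[[120,-65,-80],-26],[[155,-84,-80],-32],[[190,-102,-80],-38],[[225,-121,-80],-44],[[260,-140,-80],-50]]' 1 10; python3 -c "
from h import *
togo(-38,-14.5,200)"
```

```text
time: 1.73
tool_pos: [0.3833, -0.2622, 0.307]
tool_rot: [3.141, 0.0, 1.25]
contact_force: [0.7, -1.0, 0.0]
opening: 0.092
t 1.73 box xy [-246.6 -140.1] z 307.0 shift [225.8  91.1 106.9] turn -37.0 F [ 0.7 -1.   0. ] open 0.092 tz [ 0.    -0.001 -1.   ] q [-0.77  0.17  1.53 -0.    1.44 -0.44]
```

```bash
python3 -m pendant '[[[30,12,0],-6],[[62,25,10],-12],[[94,38,25],-18],[[126,51,40],-24],[[158,64,60],-30],[[190,77,80],-36],[[215,87,95],-37],[[226,91,107],-37],[[226,91,107],-37],[[226,91,107],-37]]' 1 10
python3 - <<'E'
from h import *
togo(-38,-14.5,124)
im=snap("wrist","w1.png"); C=cal("wrist")
for n in("wrist","top"):
    if n=="top": snap("top","t1.png")
    r=robot.find_in(n,"guard_center"); print(n,[(round(x["p"],2),np.round(np.array(x["xy"])*[640,480],1), w2b(pix2z(n,np.array(x["xy"])*[640,480],.126))) for x in r[:2]])
for P in((0,-56),(0,56),(-66,-14.5)): print(P,proj("wrist",[*b2w(*P),.12],C))
E
```

```text
time: 2.57
tool_pos: [0.5404, -0.0765, 0.1995]
tool_rot: [-3.14, 0.0, 1.897]
contact_force: [0.3, -0.0, 0.5]
opening: 0.0917
t 2.57 box xy [-38.4 -14.2] z 199.5 shift [-0.3  0.6 75.5] turn 0.1 F [ 0.3 -0.   0.5] open 0.0917 tz [-0.001 -0.001 -1.   ] q [-0.28  0.4   1.51 -0.    1.23 -0.61]
wrist [(0.67, array([280.5, 250.5]), array([-63.9, -15.2]))]
top []
(0, -56) [370.04191825 301.41837798]
(0, 56) [377.39912353 143.58516315]
(-66, -14.5) [278.39122699 247.59723346]
```

View pics/w1.png

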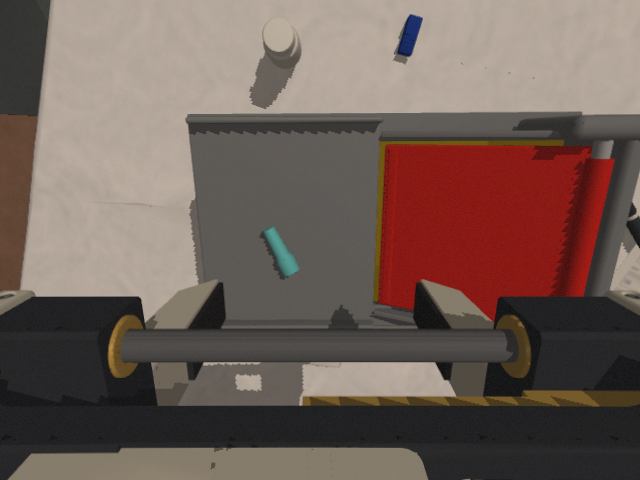

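The wrist view shows the guard from (270,230) to (293,274) on the open deck, behind the deck edge at column 377. This agrees with my estimate to about 2 mm, so I'll descend straight down. The front finger will land on the flap and the rear finger behind the guard.

```bash
python3 -m pendant '[[[0,0,15],0],[[0,0,32],0],[[0,0,48],0],[[0,0,60],0],[[0,0,68],0],[[0,0,73],0],[[0,0,75],0],[[0,0,75],0]]' 1 10
python3 - <<'E'
from h import *
togo(-38,-14.5,124)
snap("wrist","w2.png"); snap("side","s2.png")
a=cv2.imread("pics/side0.png")
a=cv2.imread("pics/s2.png")[150:310,250:430]; cv2.imwrite("pics/s2z.png",cv2.resize(a,None,fx=3.5,fy=3.5))
E
```

```text
time: 3.43
tool_pos: [0.541, -0.0783, 0.1265]
tool_rot: [3.139, 0.002, 1.894]
contact_force: [0.1, -0.5, 0.2]
opening: 0.0919
t 3.43 box xy [-38.4 -16.1] z 126.5 shift [1.6 0.4 2.5] turn -0.1 F [ 0.1 -0.5  0.2] open 0.0919 tz [ 0.003 -0.001 -1.   ] q [-0.28  0.48  1.61 -0.    1.05 -0.61]
```

View pics/w2.png

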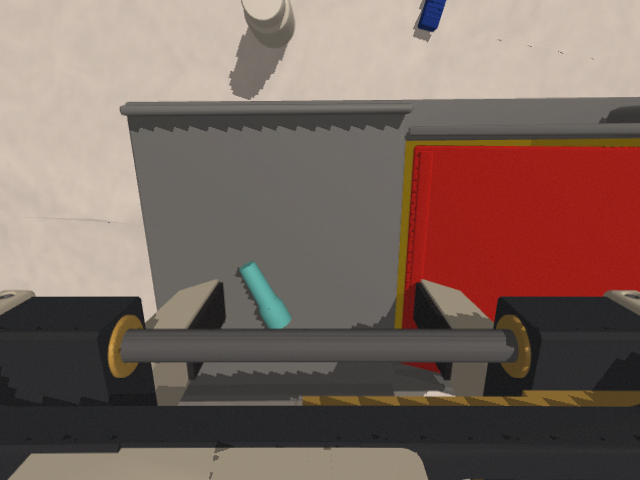

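View pics/s2z.png

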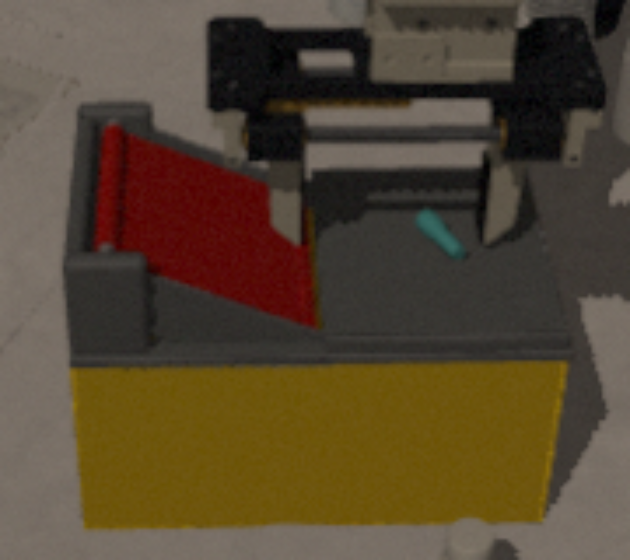

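The front finger is on the flap, the rear finger is behind the guard and nothing is jammed. Now I'll push forward.

```bash
python3 -m pendant '[[[1,4,2],0],[[1,9,2],0],[[1,14,2],0],[[1,19,2],0],[[1,24,2],0],[[1,29,2],0],[[1,34,2],0],[[1,38,2],0],[[1,40,2],0],[[1,40,2],0]]' 1 10
python3 - <<'E'
from h import *
togo(28,-14.5,124.5)
snap("wrist","w3.png"); snap("side","s3.png")
a=cv2.imread("pics/s3.png")[150:310,250:430]; cv2.imwrite("pics/s3z.png",cv2.resize(a,None,fx=3.5,fy=3.5))
E
```

```text
time: 4.37
tool_pos: [0.5795, -0.0643, 0.125]
tool_rot: [3.138, 0.003, 1.894]
contact_force: [-0.8, -0.8, 1.5]
opening: 0.0919
t 4.37 box xy [  2.5 -15.1] z 125.0 shift [ 0.6 25.5  0.6] turn -0.1 F [-0.8 -0.8  1.5] open 0.0919 tz [ 0.004 -0.002 -1.   ] q [-0.24  0.54  1.5  -0.    1.09 -0.56]
```

View pics/w3.png

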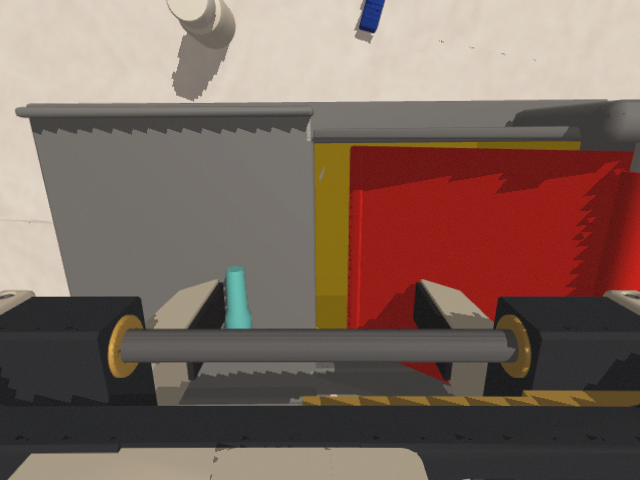

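View pics/s3z.png

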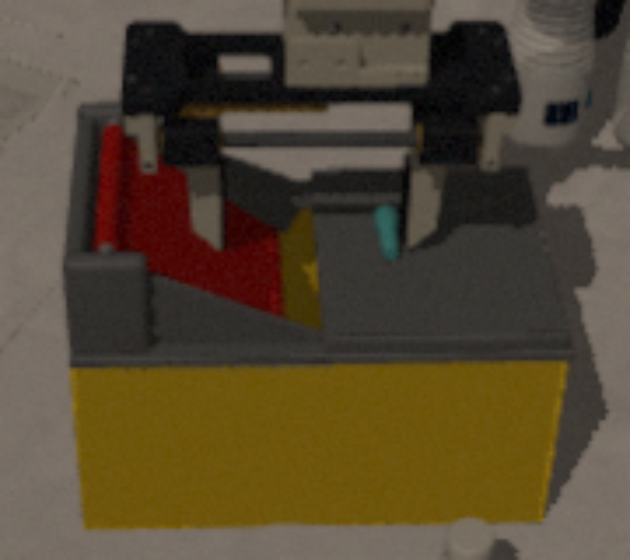

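The wrist view shows the flap ajar, with its edge at column 350 and the deck edge at 314. The guard lies square on the rear pad at (237,297) and is still on the deck. Before going deeper I'll check the gripper's clearance to the hinge and hood.

Run:
```python
from h import *
im=cv2.imread("pics/s3.png"); C=cal("side")
f=4.5; z0=(265,140)
a=cv2.resize(im[140:260,265:425],None,fx=f,fy=f,interpolation=cv2.INTER_CUBIC)
def d(x,y,z,col):
    p=proj("side",[*b2w(x,y),z/1000],C); p=((p-z0)*f).astype(int); cv2.circle(a,tuple(map(int,p)),3,col,-1)
for x in range(0,121,10): 
  for z in (125,172,191): d(2.5+x-20 if 0 else x,-15,z,{125:(0,255,0),172:(255,0,255),191:(255,255,0)}[z])
cv2.imwrite("pics/s3c.png",a)
```

```text
(no output)
```

View pics/s3c.png

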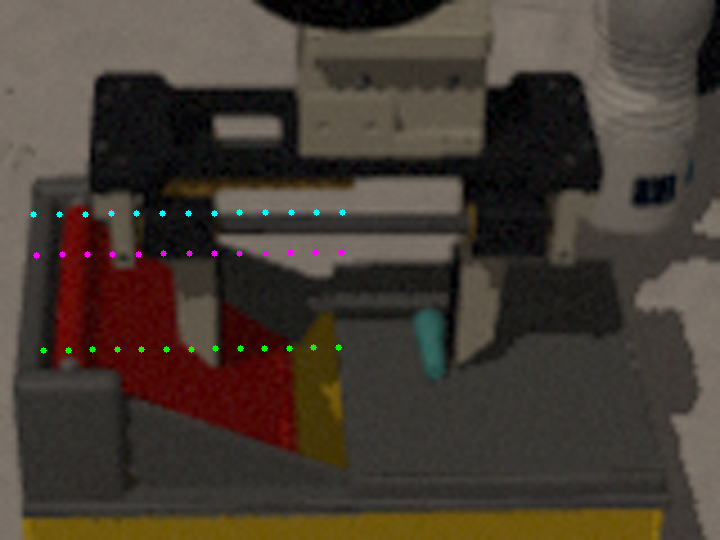

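```bash
python3 -m pendant '[[[0,4,0],0],[[0,8,0],0],[[0,12,0],0],[[0,16,0],0],[[0,20,0],0],[[0,24,0],0],[[0,27,0],0],[[0,27,0],0]]' 1 10
python3 - <<'E'
from h import *
togo(30,-14.5,124.5)
snap("wrist","w4.png"); snap("side","s4.png")
a=cv2.imread("pics/s4.png")[150:310,250:430]; cv2.imwrite("pics/s4z.png",cv2.resize(a,None,fx=3.5,fy=3.5))
E
```

```text
time: 5.13
tool_pos: [0.6047, -0.0557, 0.1247]
tool_rot: [3.14, 0.002, 1.894]
contact_force: [-5.1, -2.7, -0.5]
opening: 0.0919
t 5.13 box xy [ 29.1 -15. ] z 124.7 shift [0.5 0.9 0.2] turn -0.1 F [-5.1 -2.7 -0.5] open 0.0919 tz [ 0.002 -0.002 -1.   ] q [-0.22  0.58  1.43 -0.    1.13 -0.54]
```

View pics/w4.png

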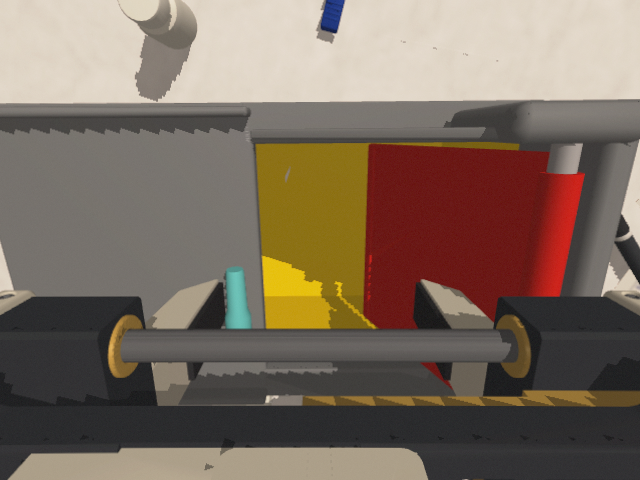

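View pics/s4z.png

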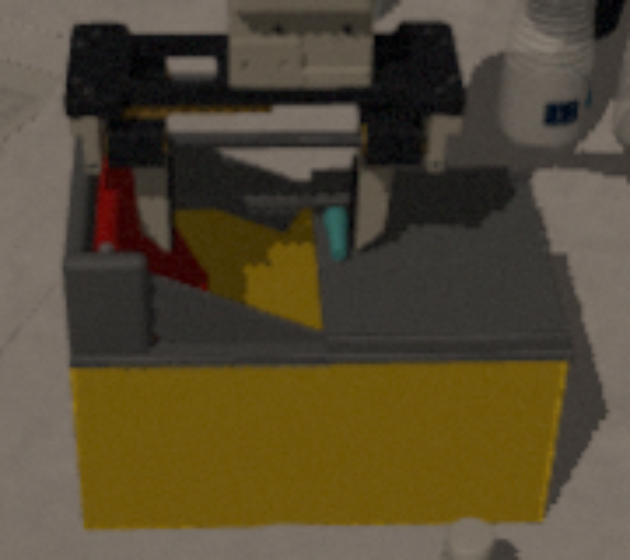

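The flap is held wide open and the guard is just short of the edge. Now I'll close the jaws in stages while advancing, so the front finger stays put and the rear one pushes the guard over.

```bash
python3 -m pendant '[[[0,3,0],0],[[0,5,0],0],[[0,5,0],0]]' 0.89 10; python3 -m pendant '[[[0,3,0],0],[[0,5,0],0],[[0,5,0],0]]' 0.78 10;  python3 - <<'E'
from h import *
togo(30,-14.5,124.5)
snap("wrist","w5.png"); snap("side","s5.png")
a=cv2.imread("pics/s5.png")[150:310,250:430]; cv2.imwrite("pics/s5z.png",cv2.resize(a,None,fx=3.5,fy=3.5))
E
```

```text
time: 5.48
tool_pos: [0.6092, -0.0541, 0.1247]
tool_rot: [3.14, 0.002, 1.894]
contact_force: [-4.1, -1.9, 1.1]
opening: 0.0822
time: 5.73
tool_pos: [0.6142, -0.0525, 0.1246]
tool_rot: [3.14, 0.002, 1.894]
contact_force: [-4.2, -1.4, 2.1]
opening: 0.0719
t 5.73 box xy [ 39.1 -15. ] z 124.6 shift [ 0.5 -9.1  0.1] turn -0.1 F [-4.2 -1.4  2.1] open 0.0719 tz [ 0.002 -0.002 -1.   ] q [-0.21  0.6   1.4  -0.    1.14 -0.53]
```

View pics/w5.png

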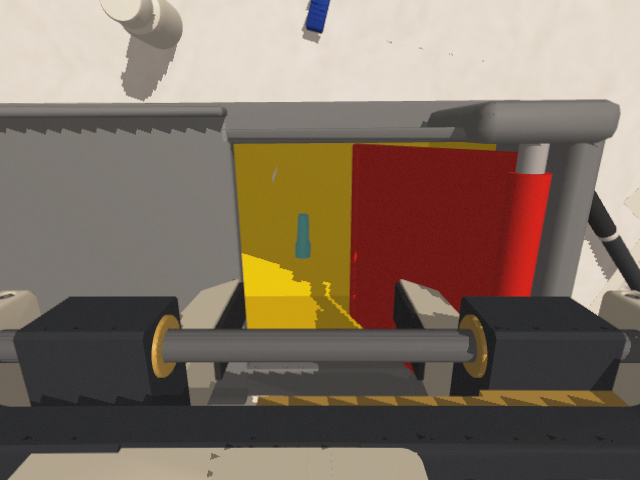

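View pics/s5z.png

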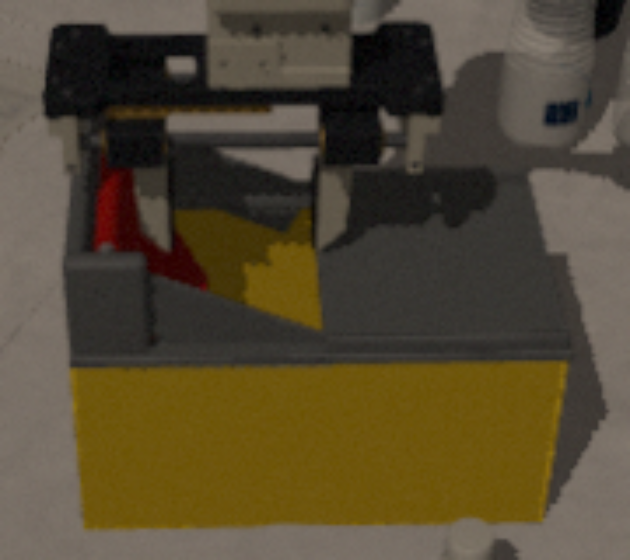

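The wrist view shows the guard at (303,235) lying on the box floor. Now I'll lift away, easing backward so the flap follows the finger shut.

```bash
python3 -m pendant '[[[0,-4,-3],0],[[0,-9,-9],0],[[0,-15,-17],0],[[0,-21,-27],0],[[0,-27,-40],0],[[0,-32,-55],0],[[0,-38,-75],0],[[0,-45,-100],0],[[0,-50,-120],0],[[0,-50,-120],0]]' 0.78 10; python3 -m pendant '[[[0,-35,-10],0],[[0,-70,-20],0],[[0,-105,-30],0],[[0,-130,-30],0],[[0,-130,-30],0]]';  python3 - <<'E'
from h import *
togo(30,-14.5,124.5)
snap("wrist","w6.png"); snap("side","s6.png"); snap("top","t6.png")
a=cv2.imread("pics/s6.png")[150:340,250:430]; b=cv2.imread("pics/t6.png")[150:330,290:470]
cv2.imwrite("pics/c6.png",np.hstack([cv2.resize(a,(380,400)),cv2.resize(b,(400,400))]))
E
```

```text
time: 6.67
tool_pos: [0.5678, -0.069, 0.2511]
tool_rot: [3.131, 0.008, 1.894]
contact_force: [1.3, 0.3, 0.6]
opening: 0.0713
time: 7.08
tool_pos: [0.441, -0.1108, 0.2812]
tool_rot: [3.13, 0.01, 1.892]
contact_force: [0.8, -0.2, 0.8]
opening: 0.0715
t 7.08 box xy [-143.7  -15. ] z 281.2 shift [  2.6 171.8 158.7] turn -0.2 F [ 0.8 -0.2  0.8] open 0.0715 tz [ 0.014 -0.005 -1.   ] q [-0.42  0.16  1.62  0.    1.35 -0.74]
```

View pics/w6.png

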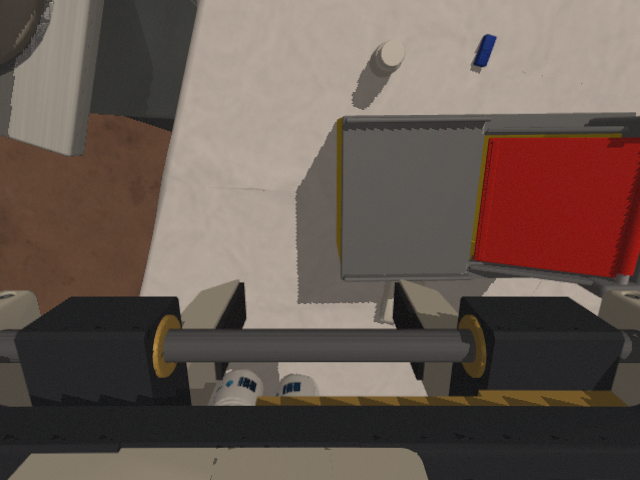

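View pics/c6.png

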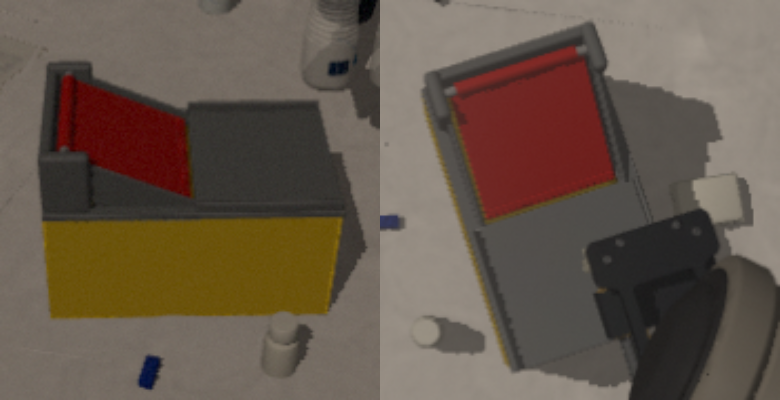

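The flap is shut and the deck is empty. The ointment, clamp and swabs are where they were, and the robot is touching nothing.

```bash
python3 -c "
from h import *
print(robot.hand_in())"
```

```text
the job is handed in; nothing more can be done
None
```

The teal guard is in the waste box, the flap has shut by itself, and the job is handed in at about 7 s of the 38 s allowed.

- **How it was done:** The front finger opened the flap and held it wide open. The rear finger pushed the guard along the deck, and it went over the edge only once the flap was open. The guard was only pushed, never lifted.
- **Guard:** The wrist picture showed it lying on the box floor before I took the hand away. The deck was empty in the last pictures.
- **Flap and bystanders:** In the last side, top and wrist pictures the flap is shut. The ointment, clamp and swabs look unmoved, and the hand is clear of everything.
- **Forces:** The highest reading I took was about 6 N, while holding the flap open.
- **What disagreed:**
  - The wrist camera put the mouth edge about 2–3 mm further from the robot than my fit from the top and side cameras. I allowed for that in the margins.
  - The networks missed the guard in the top view, and their best match in the side view was not the guard. I located it from its outline in both pictures and the two agreed to about 0.2 mm.

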